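# Lift a cured disc out of the curing lamp with a spatula and tray it

### The arm

A 7-joint arm with a two-finger parallel gripper is mounted at the origin on a cart in front of the work surface, level with it; the furniture and walls round the work are solid. World frame = base frame: x ahead of the robot, y to its left, z up, the work surface at z = 0. Lengths are in m, angles in degrees, forces in N, time in s.
With the tool pointing down it reaches from about 0.425 to 0.825 m from the base axis. Payload 3.6 kg.
Tool frame: the origin (TCP) lies midway between the tips of the shut fingers; the grasp point (between the pads) lies r.grip_point_offset behind it (r.grip_point_offset is the distance from the TCP to the grasp point, in m); z points along the fingers, y is the line along which they close (so a half turn about z gives the same grasp; the last joint's range is limited). The gripper opens to 93 mm and grips with 3 to 60 N. Pads are 15 mm wide; open, the fingers measure 128 mm over their backs; the gripper's body (75 mm by 188 mm) begins 65 mm behind the grasp point.
Start: joints at [-77.836, 35.231, -0.722, 81.555, 0.464, 63.22, -2.315], TCP at [0.154, 0.632, 0.219] pointing down, gripper open.
Joint ranges: [-178.69, 178.69], [-17.37, 117.87], [-77.05, 75.6], [15.02, 138.74], [-78.02, 258.01], [0.78, 113.62], [-162.83, 162.83]. Speed limits (degrees/s): [159.86, 159.86, 180, 180, 180, 180, 180].

### API

Orientations are given as [roll, pitch, yaw] about the fixed x, y, z axes, in that order (R = Rz(yaw) Ry(pitch) Rx(roll)).
In Python, from workcell import r gives the robot as it stands.
- The arm moves only by the tool step_arm, never from a script. Its argument "motion" is a list of rows, each a list of 2 entries, a list of its own where there are three numbers: the shift along the tool's x, y, z in units of 25 mm (1.0 is 25 mm), then the turn about the tool's z in units of 10 degrees (1.0 is 10 degrees). In form: [[[tx, ty, tz], turn], ...]. A call has 1 to 12 rows; each row shifts and turns the commanded pose from where the row before left it, along the tool's axes as they then stand; what a row does not reach is not made up. A row lasts 1/8 s, in which the tool goes at most 62.5 mm and 10.7 degrees, less where a joint would pass 70% of its speed; a pose out of reach is approached as far as the arm can. A call is refused whole if a number of a shift passes 1 or a number of a turn 1, either way. A call with a gripper value outside its range is refused whole. "jaw" is the opening, from 0 (shut) to 1 (fully open), set as the call begins (left out, the last holds). The fingers move at their own pace and stop on an object; the grip force is fixed at half the most. Time passes only in rows, so rows that do not move let the fingers close. It gives the time, the measured TCP pose, the force, the opening and the grip force at its end, in the units of the state.
- r.state(): the state, without advancing time (a new reading comes with each control period).
- r.grab_frame(name): name is "scene" or "top"; returns a dict with "pixels" (480x640x3 uint8, red, green, blue), "fx", "fy", "cx", "cy" (pixels), "k1" (the pictures are not rectified: a ray, as slopes to the right and down, at radius r is drawn at 1 + k1 r^2 times it, then the intrinsics apply), "extrinsics" (4x4, takes a point from camera to world coordinates). Camera axes: x right, y down, z forward; pixel columns grow to the right and rows downward; lengths in m; the calibration is good to about 2 mm. A picture is of the moment at which its call begins. There is no depth.
- r.job_done(): hands the job in; it is judged then, once.
The state is a dict: "time_s": time; "joints": joint angles; "qvel": joint speeds; "tau": joint torques, N m; "position": TCP position; "tcp_rot": TCP orientation; "contact_force": force on the tool from outside, world axes, zero at the start; "moment": the same for the moment, N m; "gripper_width": finger opening in m; "finger_force": force on a finger pad.
Only numpy, scipy, OpenCV 4.12 (cv2) and the standard library are available. Lean on these libraries where they do the work, as an engineer would, in place of code of your own. Each camera call takes 0.05 s, during which the arm holds its last target. There are 200 camera calls.

### The job

The disc in the white open-fronted curing lamp is done, but the lamp is too low for a hand: slide the spatula flat under the disc, bring it out lying on the blade, set it down on the open desk and lay the spatula back flat on the desk. Then pick up the disc itself and lay it flat in the empty, cork-lined compartment of the pine tray at the right end of the desk's front edge. Don't drop the disc, and leave the small box in the tray and the jar, vial and tape where they are.

Things in the scene. Friction and masses are not known exactly. Their poses are not given: they have to be found in the camera images.
- disc: The piece: a round metal bezel filled with white resin, flat disc 58 mm across and 11 mm thick; the lower 4 mm of its rim is bevelled inward to a 46 mm foot. Origin at the centre of its underside, z up. 60 g. Starts lying on the lamp's floor.
- lamp: Curing lamp, a white plastic shell 103 deep (x) x 116 wide (y) x 90 high, fixed. Origin at the centre of its underside; its open mouth faces its own -x, +x runs into it. Flat steel floor 12 mm above the desk, level with the mouth's sill; inside 100 wide, 60 high, 95 deep: the back wall's inner face is at x = +43.5 mm, the mouth at x = -51.5.
- spatula: Lifting spatula lying flat on the desk: steel blade 75 long x 56 wide x 2 thick, polished and slippery, from x = 90 to 165 mm, thin shank, wooden handle 102 long (x = -50 to 52) x 22 wide x 26 tall. Blade and handle undersides are level. Origin on the underside below the middle of the handle; x points to the blade's tip, z up. 0.12 kg.
- spatula_tip (a point): Middle of the front edge of the spatula's blade, on its underside, 165 mm from the body's origin along x.
- pine_tray: Pine tray by the right end of the desk's front edge, 230 (x) x 150 (y) x 26 mm high, fixed; origin at the centre of its underside. Walls 7 mm, floor 4 mm thick; a 4 mm wide, 22 mm high divider at x = 0 makes two compartments, 106 x 136 mm each, centred at x = +55 and x = -55 mm.
- liner: Cork sheet 100 (x) x 130 (y) x 2 mm that lines the floor of the tray's empty compartment (either one); origin at the centre of its underside, 4 mm above the desk. Axes as the tray's.
- tray_box: Small clear lidded box 51 x 62 x 24 mm that stands in the tray's other compartment; origin at the centre of its underside.
- jar_low: Bystander: low glass jar with a metal lid, 55 mm across, 46 high; origin at the centre of its underside.
- masking_tape: Bystander: roll of masking tape lying flat, 104 mm across, 24 high; origin at the centre of its underside.
- vial: Bystander: small glass vial with a white lid, 32 mm across, 34 high; origin at the centre of its underside.

How it is judged (in metres and radians):
On the way, in this order (a step that is already met when the one before it is completed fails the run):
1. the disc is outside the lamp, lying on the spatula's blade clear of the desk, with no finger on it (contact force between disc and spatula above 0.15 N and contact force between the fingers and disc below 0.05 N and x of disc in the frame of lamp below -0.083 m and height (world z) of disc above 0.01 m and angle between disc's own z axis and vertical below 0.35 rad), for 0.2 s.
2. the disc lies flat and still on the open desk, with neither spatula nor fingers on it (height (world z) of disc below 0.004 m and angle between disc's own z axis and vertical below 0.05 rad and contact force between disc and spatula below 0.02 N and contact force between the fingers and disc below 0.02 N and linear speed of disc below 0.02 m/s), for 0.2 s.
At the end, for the whole second after the job is handed in: The disc lies flat (within 3.5 degrees) and still on the cork in the empty compartment, anywhere within its walls; the spatula lies flat on the desk (within 4.5 degrees), still and released (x of disc in the frame of liner between -0.027 and 0.027 m and y of disc in the frame of liner between -0.042 and 0.042 m and height (world z) of disc below 0.01 m and angle between disc's own z axis and vertical below 0.06 rad and linear speed of each of disc, spatula below 0.02 m/s and height (world z) of spatula below 0.008 m and angle between spatula's own z axis and vertical below 0.08 rad); the robot touches nothing.
It fails at once if the disc is dropped or flung: it flies free, touched by nothing, faster than 0.6 m/s (a fall of about 2 cm) (linear speed of disc above 0.6 m/s and contact force between disc and anything else below 0.01 N and contact force between the fingers and disc below 0.01 N).
It fails at once if the small box in the tray is shifted more than 20 mm (distance of tray_box from where it was at the start of the episode above 0.02 m).
It fails at once if the jar, the vial or the tape is shifted more than 30 mm (distance of any of jar_low, vial, masking_tape from where it was at the start of the episode above 0.03 m).
It also fails if it takes over 62 s, if anything falls off the work surface, if the arm or the gripper's body presses on something with over 40 N, if the wrist force passes 120 N, or if a joint passes its speed limit or range.

## Working session

There is one attempt and no reset: what is moved stays moved. The work goes in short steps, Python scripts to look and compute and a tool call to move; the robot and the scene stay as the last step left them, time stands still between calls to the robot, and variables do not carry over. Pictures are saved under pics/ and viewed, at most 10 in all, crops included, and the job is handed in when it is done.

Besides the shell and the picture viewer there is one more tool, called after ">>>" in YAML: its name, and indented under it one key for each argument. step_arm: Moves the arm, as the interface text tells. Its arguments: {"type":"object","properties":{"motion":{"type":"array"},"jaw":{"type":"number"}},"required":["motion"]}

```bash
mkdir -p pics; cat > h.py <<'E'
import numpy as np, cv2
from workcell import r
def grab(n,save=None):
    f=r.grab_frame(n)
    if save: cv2.imwrite(f'pics/{save}.png',cv2.cvtColor(np.array(f['pixels']),cv2.COLOR_RGB2BGR))
    return f
def ray(f,u,v):
    x=(u-f['cx'])/f['fx'];y=(v-f['cy'])/f['fy'];a,b=x,y
    for _ in range(20):
        s=1+f['k1']*(a*a+b*b);a,b=x/s,y/s
    E=np.array(f['extrinsics']);return E[:3,3],E[:3,:3]@np.array([a,b,1])
def onz(f,u,v,z):
    o,d=ray(f,u,v);return o+d*(z-o[2])/d[2]
def proj(f,p):
    E=np.array(f['extrinsics']);c=E[:3,:3].T@(np.array(p)-E[:3,3]);a,b=c[:2]/c[2]
    s=1+f['k1']*(a*a+b*b);return np.array([f['fx']*a*s+f['cx'],f['fy']*b*s+f['cy']])
def tri(f1,p1,f2,p2):
    o1,d1=ray(f1,*p1);o2,d2=ray(f2,*p2)
    t=np.linalg.lstsq(np.c_[d1,-d2],o2-o1,rcond=None)[0];a,b=o1+t[0]*d1,o2+t[1]*d2
    return (a+b)/2,np.linalg.norm(a-b)
E
python3 -c "
from h import *
for n in('scene','top'):
    f=grab(n,n+'0');print(n,f['fx'],f['k1'],np.round(f['extrinsics'],3).tolist())
print(r.state(),r.grip_point_offset)"
```

```text
scene 497.6884934993198 0.004050626102055769 [[0.841, -0.388, 0.377, 0.166], [-0.541, -0.592, 0.598, -0.51], [-0.008, -0.707, -0.707, 0.806], [0.0, 0.0, 0.0, 1.0]]
top 467.44440855996527 -0.11730279303026857 [[-0.028, -0.997, 0.068, 0.517], [-1.0, 0.029, 0.004, 0.143], [-0.006, -0.067, -0.998, 0.947], [0.0, 0.0, 0.0, 1.0]]
{'time_s': 0.1, 'joints': array([-77.83527288,  35.28390427,  -0.72184198,  81.62946531,
         0.46443531,  63.22093799,  -2.31466407]), 'qvel': array([-0.02075891, -0.0303082 ,  0.04981504, -0.15707451, -0.04209383,
       -0.11526193,  0.03955398]), 'tau': array([ 1.48288113e-03, -4.60044444e+01,  2.10219305e-01, -1.66244888e+01,
       -6.11392991e-02,  1.69511855e-02,  1.03631019e-04]), 'position': array([0.15359195, 0.6308705 , 0.21761034]), 'tcp_rot': array([-1.79868600e+02,  2.50287963e-03,  1.66320071e+02]), 'contact_force': array([-0.56270721, -0.21600423,  0.58133579]), 'moment': array([ 0.01655746,  0.00059132, -0.02128155]), 'finger_force': 0.0, 'gripper_width': 0.09287186720867636} 0.0188
```

View pics/scene0.png

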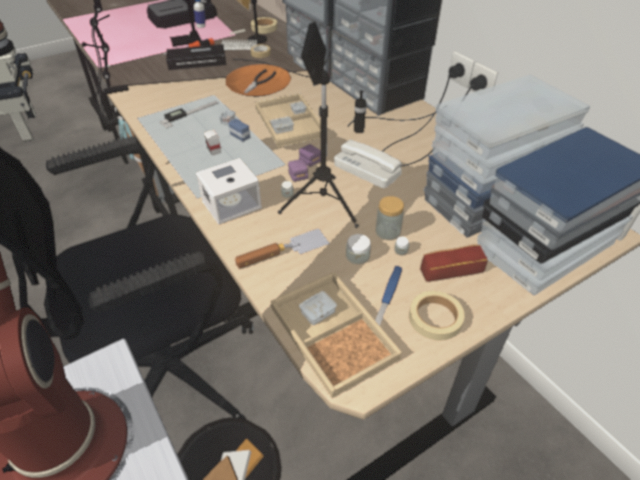

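View pics/top0.png

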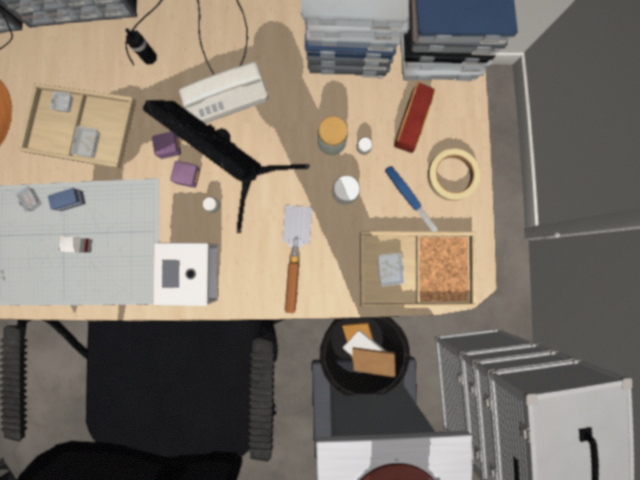

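The scene view shows the lamp at about (230,190), with its mouth facing lower right, the spatula at (285,247), and the tray with cork at (350,350). In the top view the lamp is at (185,273) with its mouth to the right (world -y). The spatula handle is at (292,285), the blade at (297,225) and the cork at (444,267). A tripod leg ends near (240,230).

```bash
cat > m.py <<'E'
from h import *
F={n:grab(n) for n in('scene','top')}
def blob(n,lo,hi,box):
    f=F[n];hsv=cv2.cvtColor(np.array(f['pixels']),cv2.COLOR_RGB2HSV);m=cv2.inRange(hsv,lo,hi)
    k=np.zeros_like(m);x0,y0,x1,y1=box;k[y0:y1,x0:x1]=m[y0:y1,x0:x1]
    c=max(cv2.findContours(k,cv2.RETR_EXTERNAL,cv2.CHAIN_APPROX_NONE)[0],key=cv2.contourArea)
    return c,cv2.minAreaRect(c)
def show(name,n,lo,hi,box,z):
    c,rc=blob(n,lo,hi,box);P=[onz(F[n],*p,z)[:2] for p in cv2.boxPoints(rc)]
    print(name,n,'area',cv2.contourArea(c),'px',np.round(rc[0],1),'ctr',np.round(onz(F[n],*rc[0],z),4),'corners',np.round(P,3).tolist(),
     'sides',np.round([np.linalg.norm(P[0]-P[1]),np.linalg.norm(P[1]-P[2])],3));return rc[0]
a=show('handle','top',(3,110,60),(20,255,255),(270,240,310,318),.026)
b=show('handle','scene',(3,110,60),(20,255,255),(225,230,290,275),.026);print(tri(F['top'],a,F['scene'],b))
a=show('cork','top',(5,90,90),(18,255,255),(405,225,485,310),.006)
b=show('cork','scene',(5,90,90),(18,255,255),(300,305,405,395),.006);print(tri(F['top'],a,F['scene'],b))
a=show('blade','top',(95,8,100),(140,90,255),(275,195,320,250),.002)
b=show('blade','scene',(95,8,100),(140,90,255),(285,225,335,258),.002);print(tri(F['top'],a,F['scene'],b))
show('lamptop','top',(0,0,190),(180,25,255),(145,235,225,310),.09)
I=[cv2.cvtColor(np.array(F[n]['pixels']),cv2.COLOR_RGB2BGR) for n in('scene','top')]
A=cv2.resize(I[0][150:230,185:270],None,fx=7,fy=7,interpolation=cv2.INTER_CUBIC)
cv2.imwrite('pics/c1.png',A)
B=cv2.resize(I[1][190:330,140:330],None,fx=4,fy=4,interpolation=cv2.INTER_CUBIC);cv2.imwrite('pics/c2.png',B)
E
python3 m.py
```

```text
handle top area 474.0 px [291.8 284.2] ctr [0.47   0.1968 0.026 ] corners [[0.416, 0.212], [0.526, 0.201], [0.524, 0.181], [0.414, 0.193]] sides [0.11 0.02]
handle scene area 423.5 px [259.7 254.2] ctr [0.4651 0.1845 0.026 ] corners [[0.415, 0.205], [0.525, 0.194], [0.516, 0.164], [0.409, 0.175]] sides [0.11  0.032]
(array([0.46986831, 0.19730787, 0.01205357]), np.float64(0.001371719717869693))
cork top area 3162.5 px [444. 269.] ctr [ 0.49   -0.1102  0.006 ] corners [[0.558, -0.062], [0.555, -0.165], [0.421, -0.159], [0.425, -0.057]] sides [0.103 0.134]
cork scene area 2837.0 px [348.6 350.4] ctr [ 0.4936 -0.1082  0.006 ] corners [[0.433, -0.059], [0.575, -0.058], [0.553, -0.157], [0.422, -0.152]] sides [0.142 0.101]
(array([ 0.49099367, -0.10973063,  0.01000383]), np.float64(0.0021513961289851666))
blade top area 17.0 px [297.6 227.2] ctr [0.5836 0.1834 0.002 ] corners [[0.581, 0.194], [0.593, 0.189], [0.586, 0.173], [0.574, 0.178]] sides [0.013 0.017]Traceback (most recent call last):
  File "m.py", line 17, in <module>
    b=show('blade','scene',(95,8,100),(140,90,255),(285,225,335,258),.002);print(tri(F['top'],a,F['scene'],b))
  File "m.py", line 9, in show
    c,rc=blob(n,lo,hi,box);P=[onz(F[n],*p,z)[:2] for p in cv2.boxPoints(rc)]
         ~~~~^^^^^^^^^^^^^
  File "m.py", line 6, in blob
    c=max(cv2.findContours(k,cv2.RETR_EXTERNAL,cv2.CHAIN_APPROX_NONE)[0],key=cv2.contourArea)
ValueError: max() iterable argument is empty
```

```bash
sed -i '/^a=show(.blade/d;/^b=show(.blade/d' m.py; python3 m.py | tail -1
python3 -c "
from h import *
f=r.grab_frame('top');I=np.array(f['pixels']).astype(int)
for row in (215,225,235): print(row,[tuple(I[row,u]) for u in range(280,316,2)])
"
```

```text
lamptop top area 3815.5 px [175.6 270. ] ctr [0.5044 0.4081 0.09  ] corners [[0.443, 0.471], [0.571, 0.466], [0.565, 0.347], [0.438, 0.352]] sides [0.129 0.12 ]
215 [(np.int64(223), np.int64(197), np.int64(162)), (np.int64(223), np.int64(197), np.int64(163)), (np.int64(209), np.int64(195), np.int64(184)), (np.int64(193), np.int64(189), np.int64(194)), (np.int64(192), np.int64(188), np.int64(194)), (np.int64(191), np.int64(189), np.int64(192)), (np.int64(192), np.int64(188), np.int64(194)), (np.int64(192), np.int64(190), np.int64(195)), (np.int64(192), np.int64(189), np.int64(195)), (np.int64(195), np.int64(192), np.int64(196)), (np.int64(193), np.int64(191), np.int64(196)), (np.int64(193), np.int64(191), np.int64(195)), (np.int64(195), np.int64(193), np.int64(198)), (np.int64(193), np.int64(189), np.int64(195)), (np.int64(192), np.int64(190), np.int64(195)), (np.int64(190), np.int64(186), np.int64(187)), (np.int64(214), np.int64(193), np.int64(168)), (np.int64(218), np.int64(191), np.int64(158))]
225 [(np.int64(223), np.int64(197), np.int64(161)), (np.int64(215), np.int64(191), np.in
[... 913 characters left out ...]
int64(198), np.int64(195), np.int64(199)), (np.int64(196), np.int64(193), np.int64(198)), (np.int64(199), np.int64(196), np.int64(202)), (np.int64(199), np.int64(195), np.int64(200)), (np.int64(196), np.int64(193), np.int64(197)), (np.int64(187), np.int64(184), np.int64(189)), (np.int64(192), np.int64(188), np.int64(193)), (np.int64(197), np.int64(194), np.int64(199)), (np.int64(202), np.int64(199), np.int64(205)), (np.int64(199), np.int64(196), np.int64(201)), (np.int64(198), np.int64(195), np.int64(199)), (np.int64(199), np.int64(196), np.int64(200)), (np.int64(202), np.int64(185), np.int64(169)), (np.int64(221), np.int64(194), np.int64(160)), (np.int64(222), np.int64(196), np.int64(161))]
```

View pics/c1.png

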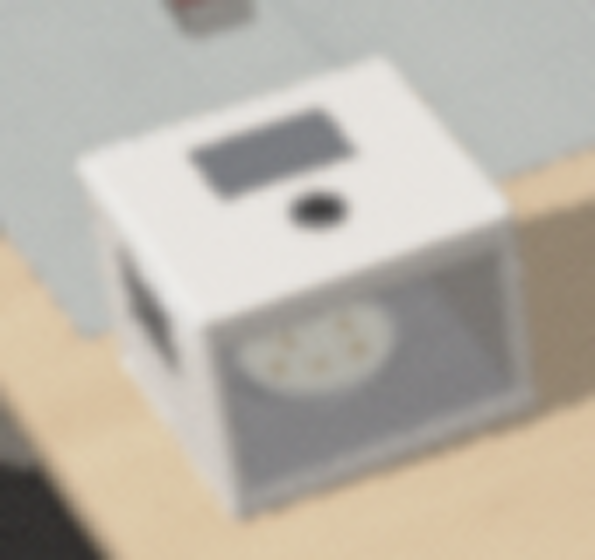

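View pics/c2.png

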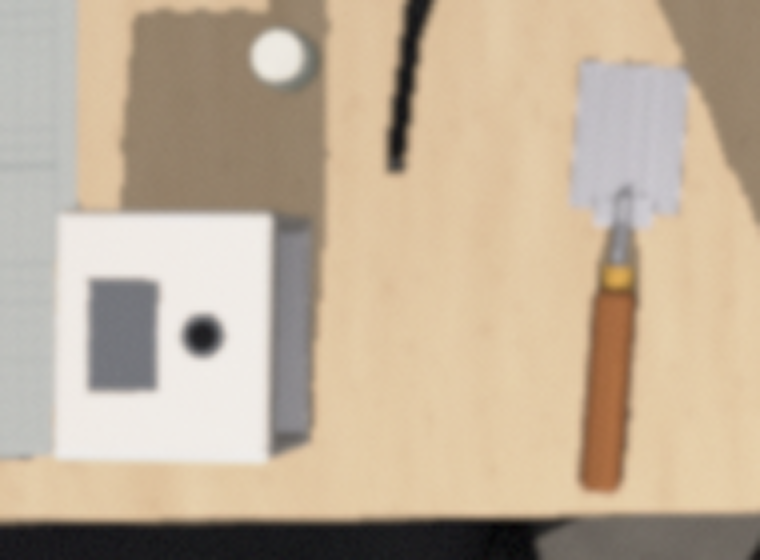

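The lamp's crop shows the disc well inside it, with its ellipse spanning about (238–397, 300–397) in crop pixels. The top crop gives sharp lamp, blade and handle edges, and the vial is close behind the lamp at about (279,57) in the crop.

```bash
cat > k.py <<'E'
from h import *
S,T=grab('scene'),grab('top')
c1=lambda u,v:(184.5+(u+.5)/7,149.5+(v+.5)/7)
c2=lambda u,v:(139.5+(u+.5)/4,189.5+(v+.5)/4)
np.set_printoptions(precision=4,suppress=True)
print('lamp top corners (top view z .09 | tri)')
for a,b in zip([(57,212),(273,213),(268,460),(55,457)],[(380,58),(510,215),(208,325),(80,163)]):
    print(onz(T,*c2(*a),.09),onz(S,*c1(*b),.09),*tri(T,c2(*a),S,c1(*b)))
print('front bottom', onz(S,*c1(238,518),0),onz(S,*c1(535,400),0),onz(T,*c2(306,440),0))
print('disc L R bottom', [onz(S,*c1(u,v),.021) for u,v in((238,348),(397,340),(317,397),(317,347))])
print('blade',[onz(T,*c2(*p),.002)[:2] for p in((583,60),(688,68),(680,215),(572,207))])
print('handle',[onz(T,*c2(*p),.026)[:2] for p in((596,290),(636,291),(619,490),(581,488))])
print('tripod leg tip, vial', onz(T,*c2(397,170),0)[:2],onz(T,*c2(277,57),.034)[:2])
print('tray corners',[onz(T,*p,.026)[:2] for p in((361,233),(472,234),(473,303),(360,304))])
E
python3 k.py
```

```text
lamp top corners (top view z .09 | tri)
[0.5562 0.449  0.09  ] [0.5536 0.4447 0.09  ] [0.5562 0.4507 0.0854] 0.0003709086214161727
[0.553  0.3465 0.09  ] [0.5495 0.3407 0.09  ] [0.5531 0.3481 0.0837] 0.00040503848539440385
[0.4395 0.3509 0.09  ] [0.4412 0.3435 0.09  ] [0.4412 0.3509 0.0851] 0.004747551398866986
[0.4425 0.4514 0.09  ] [0.4411 0.4462 0.09  ] [0.4425 0.4529 0.0853] 0.0009614270940607911
front bottom [0.441  0.3508 0.    ] [0.5551 0.3492 0.    ] [0.4411 0.353  0.    ]
disc L R bottom [array([0.4712, 0.4085, 0.021 ]), array([0.5198, 0.3818, 0.021 ]), array([0.4828, 0.3695, 0.021 ]), array([0.4946, 0.3938, 0.021 ])]
blade [array([0.6302, 0.2072]), array([0.6246, 0.1539]), array([0.55, 0.16]), array([0.5556, 0.2146])]
handle [array([0.5134, 0.2019]), array([0.5124, 0.1822]), array([0.4152, 0.1932]), array([0.4166, 0.2118])]
tripod leg tip, vial [0.577  0.3036] [0.6326 0.3568]
tray corners [array([0.5667, 0.0576]), array([ 0.5582, -0.1648]), array([ 0.4212, -0.1608]), array([0.4274, 0.0641])]
```

```bash
cat >> h.py <<'E'
def go(x,y,z,yaw=None):
    "needed shift (tool units, turn first then shift at the final yaw) and turn"
    s=r.state();p=s['position'];c=s['tcp_rot'][2];yaw=c if yaw is None else yaw
    a=np.radians(yaw);d=np.array([x,y,z])-p
    tx=d[0]*np.cos(a)+d[1]*np.sin(a);ty=d[0]*np.sin(a)-d[1]*np.cos(a)
    print('turn',round(-((yaw-c+180)%360-180)/10,3),'raw',round((c-yaw)/10,2),'shift',np.round(np.array([tx,ty,-d[2]])/.025,3),
      '| pos',np.round(p,4),'rot',np.round(s['tcp_rot'],2),'F',np.round(s['contact_force'],1),'w',round(s['gripper_width'],4),'ff',round(s['finger_force'],1),'j7',round(s['joints'][6],1),'t',round(s['time_s'],2))
E
```

>>> step_arm:
  motion:
    - [[-0.97, -0.76, 0], 0]
    - [[-0.97, -0.76, 0], 0]
    - [[-0.97, -0.76, 0], 0]
    - [[-0.97, -0.76, 0], 0]
    - [[-0.97, -0.76, 0], 0]
    - [[-0.97, -0.76, 0], 0]
    - [[-0.97, -0.76, 0], 0]
    - [[-0.97, -0.76, 0], 0]
    - [[-0.97, -0.76, 0], 0]
    - [[-0.97, -0.76, 0], 0]
    - [[-0.97, -0.76, 0], 0]
    - [[-0.97, -0.76, 0], 0]
  jaw: 1

```text
time_s: 1.95
position: [0.3832, 0.3404, 0.2189]
tcp_rot: [180.0, 0.0, 166.3]
contact_force: [-0.3, -0.5, -0.5]
gripper_width: 0.0927
finger_force: 0.0
```

>>> step_arm:
  motion:
    - [[-0.97, -0.76, 0], 0]
    - [[-0.97, -0.76, 0], 0]
    - [[-0.97, -0.76, 0], 0]
    - [[-0.97, -0.76, 0], 0]
    - [[-0.97, -0.76, 0], 0]
    - [[-0.97, -0.76, 0], 0]
    - [[0, 0, 0], 1]
    - [[0, 0, 0], 1]
    - [[0, 0, 0], 1]
    - [[0, 0, 0], 1]
    - [[0, 0, 0], 1]
    - [[0, 0, 0], 1]

```text
time_s: 3.45
position: [0.497, 0.1961, 0.2188]
tcp_rot: [180.0, -0.0, 106.0]
contact_force: [0.4, -0.1, -0.7]
gripper_width: 0.093
finger_force: 0.0
```

>>> step_arm:
  motion:
    - [[0, 0, 0], 1]
    - [[0, 0, 0], 1]
    - [[0, 0, 0], 1]
    - [[0, 0, 0], 1]
    - [[0, 0, 0], 1]
    - [[0, 0, 0], 1]
    - [[0, 0, 0], 1]
    - [[0, 0, 0], 1]
    - [[0, 0, 0], 1]
    - [[0, 0, 0], 1]
    - [[0, 0, 0], 1]
    - [[0, 0, 0], 0.2]

```text
time_s: 4.95
position: [0.4969, 0.1963, 0.2186]
tcp_rot: [180.0, 0.0, -5.6]
contact_force: [-0.3, 0.0, 0.2]
gripper_width: 0.0929
finger_force: 0.0
```

```bash
python3 -c "
from h import *
go(.498,.1937,.1,-5.8)"
```

```text
turn 0.016 raw 0.02 shift [0.055 0.1   4.743] | pos [0.4969 0.1963 0.2186] rot [179.98   0.    -5.64] F [-0.3  0.   0.2] w 0.0929 ff 0.0 j7 -90.6 t 4.95
```

>>> step_arm:
  motion:
    - [[0.055, 0.1, 0.9], 0.016]
    - [[0, 0, 1], 0]
    - [[0, 0, 1], 0]
    - [[0, 0, 1], 0]
    - [[0, 0, 1], 0]
    - [[0, 0, 1], 0]
    - [[0, 0, 1], 0]
    - [[0, 0, 1], 0]
    - [[0, 0, 0.5], 0]
    - [[0, 0, 0.22], 0]
    - [[0, 0, 0], 0]

```text
time_s: 6.32
position: [0.4984, 0.1934, 0.0034]
tcp_rot: [-180.0, -0.0, -5.8]
contact_force: [0.7, -0.5, 0.3]
gripper_width: 0.093
finger_force: 0.0
```

>>> step_arm:
  motion:
    - [[0, 0, 0], 0]
    - [[0, 0, 0], 0]
    - [[0, 0, 0], 0]
    - [[0, 0, 0], 0]
    - [[0, 0, 0], 0]
    - [[0, 0, 0], 0]
  jaw: 0

```text
time_s: 7.08
position: [0.498, 0.1934, 0.0031]
tcp_rot: [180.0, 0.0, -5.8]
contact_force: [-0.2, 0.7, 0.3]
gripper_width: 0.0371
finger_force: 0.0
```

```bash
python3 -c "
from h import *
go(.498,.1937,.003,-5.8)"
```

```text
turn -0.004 raw -0.0 shift [-0.002 -0.013  0.004] | pos [0.498  0.1934 0.0031] rot [ 1.7999e+02  1.0000e-02 -5.8400e+00] F [-0.2  0.7  0.3] w 0.0371 ff 0.0 j7 -75.1 t 7.08
```

>>> step_arm:
  motion:
    - [[0, 0, 0], 0]
    - [[0, 0, 0], 0]
    - [[0, 0, 0], 0]
    - [[0, 0, 0], 0]

```text
time_s: 7.58
position: [0.4981, 0.1935, 0.0031]
tcp_rot: [-180.0, 0.0, -5.8]
contact_force: [-0.3, 1.2, -1.1]
gripper_width: 0.0215
finger_force: 30.0
```

>>> step_arm:
  motion:
    - [[0, 0, -0.4], 0]
    - [[0, 0, -0.8], 0]
    - [[0, 0.5, -0.8], 0]
    - [[0, 0.5, -0.2], 0]
    - [[0, 0, 0], 0]

```text
time_s: 8.2
position: [0.4955, 0.1664, 0.0588]
tcp_rot: [180.0, -0.0, -6.0]
contact_force: [-1.0, 1.2, -1.4]
gripper_width: 0.0215
finger_force: 30.0
```

```bash
python3 -c "
from h import *
go(.495,.17,.058,88)
S=grab('scene','s1')
I=cv2.imread('pics/s1.png');cv2.imwrite('pics/s1c.png',cv2.resize(I[170:290,190:380],None,fx=4,fy=4,interpolation=cv2.INTER_CUBIC))"
```

```text
turn -9.404 raw -9.4 shift [ 0.141 -0.025  0.031] | pos [0.4955 0.1664 0.0588] rot [ 1.7997e+02 -3.0000e-02 -6.0400e+00] F [-1.   1.2 -1.4] w 0.0215 ff 30.0 j7 -76.4 t 8.2
```

View pics/s1c.png

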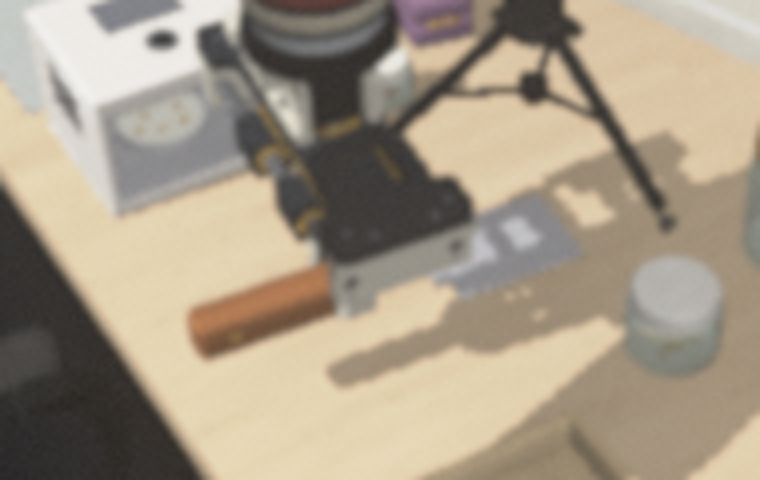

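The handle is firmly held and the spatula is lifted. The blade's visible tip corners are at about (335,232) and (326,217) in the full image. I'll check that the blade is level while I turn.

```bash
python3 -c "
from h import *
S=grab('scene')
for z in(.04,.05,.057,.065): print(z,proj(S,(.622,.125,z)),proj(S,(.628,.181,z)))"
```

```text
0.04 [335.04363122 237.88020879] [323.24867934 222.41366175]
0.05 [335.14253052 234.6089665 ] [323.27008211 219.14902815]
0.057 [335.21253443 232.29362897] [323.28522735 216.83917135]
0.065 [335.29333277 229.62142293] [323.30270351 214.17411796]
```

>>> step_arm:
  motion:
    - [[0, 0, 0], -1]
    - [[0, 0, 0], -1]
    - [[0, 0, 0], -1]
    - [[0, 0, 0], -1]
    - [[0, 0, 0], -1]
    - [[0, 0, 0], -1]
    - [[0, 0, 0], -1]
    - [[0, 0, 0], -1]
    - [[0, 0, 0], -1]
    - [[0, 0, 0], -0.4]
    - [[0, 0, 0], 0]

```text
time_s: 9.68
position: [0.4951, 0.1686, 0.0575]
tcp_rot: [-179.9, -0.0, 88.1]
contact_force: [-0.3, 0.0, -2.2]
gripper_width: 0.0218
finger_force: 30.0
```

>>> step_arm:
  motion:
    - [[0, -0.3, 0.5], 0]
    - [[0, 0, 0.8], 0]
    - [[0, 0, 0.2], 0]
    - [[0, 0, 0], 0]
    - [[0, 0, 0], 0]

```text
time_s: 10.3
position: [0.4886, 0.1689, 0.0211]
tcp_rot: [179.9, -0.0, 88.1]
contact_force: [0.5, -0.2, -1.1]
gripper_width: 0.0221
finger_force: 30.0
```

```bash
python3 -c "
from h import *
go(.4880,.1686,.0176,88)
S=grab('scene','s2');T=grab('top','t2')
I=cv2.imread('pics/s2.png')[170:270,180:330];J=cv2.imread('pics/t2.png')[210:330,150:330]
f=lambda a:cv2.resize(a,(600,int(a.shape[0]*600/a.shape[1])),interpolation=cv2.INTER_CUBIC)
I=f(I);J=f(J);print(I.shape,J.shape);cv2.imwrite('pics/t2c.png',J);cv2.imwrite('pics/s2c.png',I)"
```

```text
turn 0.015 raw 0.01 shift [-0.012 -0.022  0.141] | pos [0.4886 0.1689 0.0211] rot [ 1.7994e+02 -2.0000e-02  8.8150e+01] F [ 0.5 -0.2 -1.1] w 0.0221 ff 30.0 j7 -8.2 t 10.3
(400, 600, 3) (400, 600, 3)
```

View pics/t2c.png

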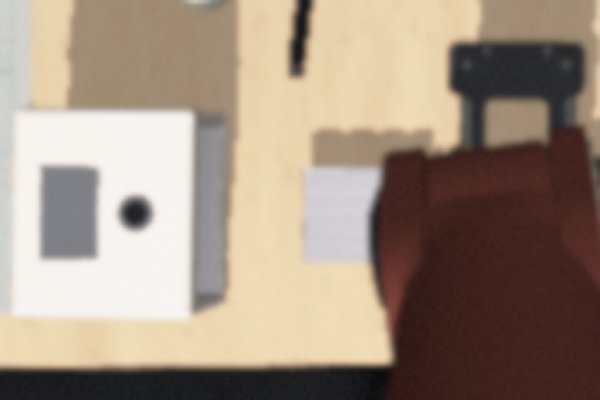

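The top crop shows the blade outside the mouth with its tip corners at about (304,166) and (302,261), level with the mouth.

```bash
python3 -c "
from h import *
T=grab('top')
c=lambda u,v:(149.5+(u+.5)*.3,209.5+(v+.5)*.3)
for p in((304,167),(302,261),(379,169),(375,262)): print(onz(T,*c(*p),.02))
for p in((225,125),(221,298)): print('sill',onz(T,*c(*p),.012))"
```

```text
[0.52060942 0.2972972  0.02      ]
[0.46477267 0.29968473 0.02      ]
[0.51824392 0.25241273 0.02      ]
[0.46314224 0.25608916 0.02      ]
sill [0.54719361 0.34622403 0.012     ]
sill [0.44322692 0.35063267 0.012     ]
```

>>> step_arm:
  motion:
    - [[0, 0, 0.2], 0]
    - [[0.5, 0, 0], 0]
    - [[0.7, 0, 0], 0]
    - [[0.7, 0, 0], 0]
    - [[0.4, 0, 0], 0]
    - [[0, 0, 0], 0]
    - [[0, 0, 0], 0]

```text
time_s: 11.32
position: [0.4898, 0.2254, 0.0156]
tcp_rot: [-180.0, 0.1, 88.1]
contact_force: [0.5, 0.5, -1.1]
gripper_width: 0.0218
finger_force: 30.0
```

>>> step_arm:
  motion:
    - [[0, 0, 0.04], 0]
    - [[0, 0, 0], 0]
    - [[0, 0, 0], 0]

```text
time_s: 11.7
position: [0.4901, 0.2259, 0.0148]
tcp_rot: [180.0, -0.0, 88.1]
contact_force: [0.2, -0.3, -0.7]
gripper_width: 0.0219
finger_force: 30.0
```

>>> step_arm:
  motion:
    - [[0, 0, 0.03], 0]
    - [[0, 0, 0], 0]
    - [[0, 0, 0], 0]

```text
time_s: 12.08
position: [0.4901, 0.2262, 0.014]
tcp_rot: [180.0, -0.0, 88.1]
contact_force: [0.1, -0.8, 1.7]
gripper_width: 0.0217
finger_force: 30.0
```

>>> step_arm:
  motion:
    - [[0.3, 0, 0], 0]
    - [[0.3, 0, 0], 0]
    - [[0.3, 0, 0], 0]
    - [[0.3, 0, 0], 0]
    - [[0, 0, 0], 0]

```text
time_s: 12.7
position: [0.4909, 0.258, 0.014]
tcp_rot: [180.0, -0.1, 88.3]
contact_force: [-0.4, 0.9, 1.9]
gripper_width: 0.0216
finger_force: 30.0
```

```bash
python3 -c "
from h import *
go(.49,.2954,.014,88)
S=grab('scene','s3');I=cv2.imread('pics/s3.png')[160:230,190:275]
cv2.imwrite('pics/s3c.png',cv2.resize(I,None,fx=8,fy=8,interpolation=cv2.INTER_CUBIC))"
```

```text
turn 0.026 raw 0.03 shift [ 1.495 -0.087 -0.002] | pos [0.4909 0.258  0.014 ] rot [ 1.7997e+02 -8.0000e-02  8.8260e+01] F [-0.4  0.9  1.9] w 0.0216 ff 30.0 j7 -15.7 t 12.7
```

View pics/s3c.png

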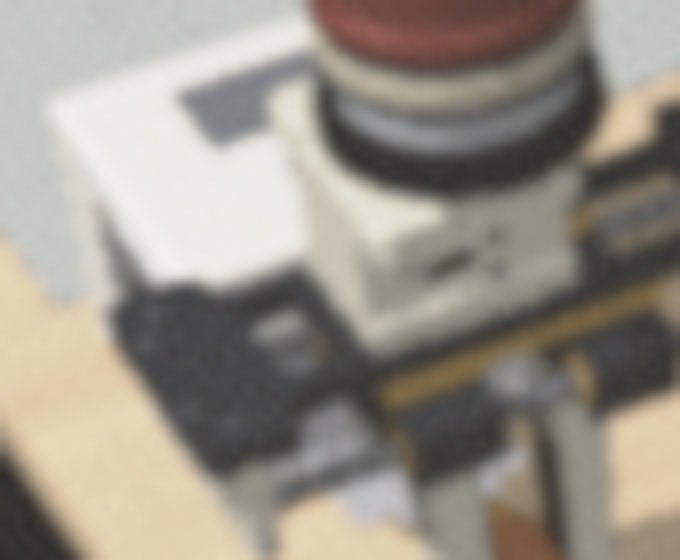

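The gripper hides the mouth in this view, so I'll go by force from here.

>>> step_arm:
  motion:
    - [[0.3, 0, 0], 0]
    - [[0.3, 0, 0], 0]
    - [[0.3, 0, 0], 0]
    - [[0.3, 0, 0], 0]
    - [[0.3, 0, 0], 0]
    - [[0, 0, 0], 0]

```text
time_s: 13.5
position: [0.4924, 0.2957, 0.0142]
tcp_rot: [179.9, -0.1, 88.2]
contact_force: [0.6, 1.0, 3.7]
gripper_width: 0.0216
finger_force: 30.0
```

>>> step_arm:
  motion:
    - [[0.2, 0, 0], 0]
    - [[0.1, 0, 0], 0]
    - [[0, 0, 0], 0]

```text
time_s: 13.88
position: [0.4925, 0.3016, 0.0142]
tcp_rot: [180.0, -0.0, 88.2]
contact_force: [0.0, -0.4, 5.1]
gripper_width: 0.0221
finger_force: 30.0
```

>>> step_arm:
  motion:
    - [[0.15, 0, 0], 0]
    - [[0.15, 0, 0], 0]
    - [[0, 0, 0], 0]

```text
time_s: 14.25
position: [0.4928, 0.3091, 0.0142]
tcp_rot: [180.0, -0.0, 88.2]
contact_force: [-0.4, -0.9, 5.0]
gripper_width: 0.0219
finger_force: 30.0
```

```bash
python3 -c "
from h import *
s=r.state();print(s['contact_force'],s['moment'])
T=grab('top','t3');go(.4925,.312,.0142,88.2)"
```

```text
[-0.41575904 -0.89915571  5.01728174] [ 0.03617768  0.07984112 -0.01445585]
turn -0.004 raw -0.0 shift [ 0.113 -0.018 -0.002] | pos [0.4929 0.3092 0.0142] rot [ 1.7996e+02 -3.0000e-02  8.8160e+01] F [-0.3 -1.1  4.6] w 0.0217 ff 30.0 j7 -20.0 t 14.3
```

>>> step_arm:
  motion:
    - [[0, 0, -0.06], 0]
    - [[0, 0, -0.1], 0]
    - [[0, 0, -0.12], 0]
    - [[0, 0, -0.06], 0]
    - [[0, 0, 0], 0]
    - [[-0.05, 0, 0], 0]
    - [[-0.1, 0, 0], 0]
    - [[-0.15, 0, 0], 0]
    - [[-0.2, 0, 0], 0]
    - [[-0.25, 0, 0], 0]
    - [[-0.25, 0, 0], 0]
    - [[-0.25, 0, 0], 0]

```text
time_s: 15.8
position: [0.4915, 0.2768, 0.0224]
tcp_rot: [-180.0, 0.0, 88.1]
contact_force: [0.4, -0.0, -1.7]
gripper_width: 0.022
finger_force: 30.0
```

>>> step_arm:
  motion:
    - [[-0.25, 0, 0], 0]
    - [[-0.25, 0, 0], 0]
    - [[-0.25, 0, 0], 0]
    - [[-0.25, 0, 0], 0]
    - [[-0.25, 0, 0], 0]
    - [[-0.25, 0, 0], 0]
    - [[-0.25, 0, 0], 0]
    - [[-0.25, 0, 0], 0]
    - [[-0.25, 0, 0], 0]
    - [[-0.25, 0, 0], 0]
    - [[-0.25, 0, 0], 0]
    - [[-0.25, 0, 0], 0]

```text
time_s: 17.3
position: [0.4891, 0.2021, 0.0224]
tcp_rot: [180.0, 0.0, 88.2]
contact_force: [-0.3, 0.2, -1.9]
gripper_width: 0.0218
finger_force: 30.0
```

>>> step_arm:
  motion:
    - [[-0.25, 0, 0], 0]
    - [[-0.25, 0, 0], 0]
    - [[-0.25, 0, 0], 0]
    - [[-0.25, 0, 0], 0]
    - [[-0.25, 0, 0], 0]
    - [[-0.25, 0, 0], 0]
    - [[-0.2, 0, 0], 0]
    - [[-0.15, 0, 0], 0]
    - [[-0.1, 0, 0], 0]
    - [[-0.05, 0, 0], 0]
    - [[0, 0, 0], 0]
    - [[0, 0, 0], 0]

```text
time_s: 18.8
position: [0.4875, 0.1527, 0.0224]
tcp_rot: [-180.0, -0.0, 88.2]
contact_force: [0.6, -0.1, -1.4]
gripper_width: 0.0217
finger_force: 30.0
```

```bash
python3 -c "
from h import *
go(.49,.12,.02,88)
S=grab('scene','s4');T=grab('top','t4')
I=cv2.imread('pics/s4.png')[170:290,190:340];J=cv2.imread('pics/t4.png')[200:320,150:350]
f=lambda a:cv2.resize(a,None,fx=4,fy=4,interpolation=cv2.INTER_CUBIC)
I=f(I);J=f(J);J=J[:,:];K=np.zeros((480,1400,3),np.uint8);K[:,:600]=I;K[:,600:]=J;cv2.imwrite('pics/k4.png',cv2.resize(K,(800,274)))"
```

```text
turn 0.018 raw 0.02 shift [-1.306  0.146  0.096] | pos [0.4875 0.1527 0.0224] rot [-1.800e+02 -1.000e-02  8.818e+01] F [ 0.6 -0.1 -1.4] w 0.0217 ff 30.0 j7 -6.6 t 18.8
```

View pics/k4.png

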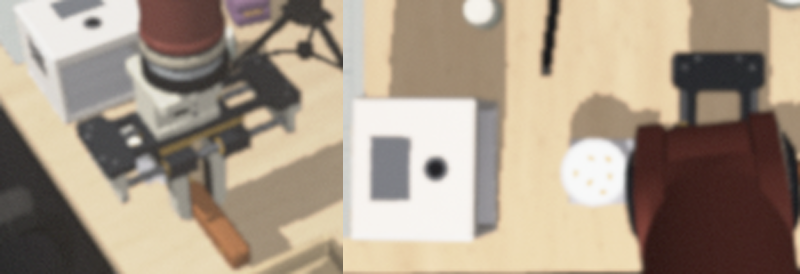

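The disc lies flat on the blade outside the lamp, centred at about full top-view pixel (262,275). I'll lower the spatula to the desk.

>>> step_arm:
  motion:
    - [[0.06, 0, 0], 0]
    - [[0.12, 0, 0.05], 0]
    - [[0.12, 0, 0.1], 0]
    - [[0.06, 0, 0.1], 0]
    - [[0, 0, 0.1], 0]
    - [[0, 0, 0.1], 0]
    - [[0, 0, 0.1], 0]
    - [[0, 0, 0.1], 0]
    - [[0, 0, 0.08], 0]
    - [[0, 0, 0.04], 0]
    - [[0, 0, 0], 0]
    - [[0, 0, 0], 0]

```text
time_s: 20.4
position: [0.4879, 0.1615, 0.0033]
tcp_rot: [180.0, -0.0, 88.2]
contact_force: [0.4, 0.5, -0.7]
gripper_width: 0.0218
finger_force: 30.0
```

```bash
python3 -c "
from h import *
go(.488,.16,.0031,88)"
```

```text
turn 0.016 raw 0.02 shift [-0.061  0.008  0.008] | pos [0.4879 0.1615 0.0033] rot [179.99  -0.    88.16] F [ 0.4  0.5 -0.7] w 0.0218 ff 30.0 j7 -7.0 t 20.4
```

>>> step_arm:
  motion:
    - [[0, 0, 0.012], 0]
    - [[0, 0, 0], 0]
    - [[0, 0, 0], 0]
    - [[0, 0, 0], 0]
    - [[0, 0, 0], 0]
    - [[0, 0, 0], 0]
  jaw: 1

```text
time_s: 21.15
position: [0.4878, 0.1615, 0.0028]
tcp_rot: [-180.0, 0.0, 88.2]
contact_force: [-0.9, 0.3, 0.2]
gripper_width: 0.0771
finger_force: 0.0
```

>>> step_arm:
  motion:
    - [[0, 0, -0.3], 0]
    - [[0, 0, -1], 0]
    - [[0, 0, -1], 0]
    - [[0, 0, -1], 0]
    - [[0, 0, -1], 0]
    - [[-0.5, 0, -1], 0]
    - [[-1, 0, -1], 0]
    - [[-1, 0, 0], 0]
    - [[-1, 0, 0], 0]
    - [[0, 0, 0], 0]

```text
time_s: 22.4
position: [0.4849, 0.072, 0.161]
tcp_rot: [180.0, 0.0, 87.9]
contact_force: [0.1, 1.0, 0.1]
gripper_width: 0.0933
finger_force: 0.0
```

```bash
cat > d.py <<'E'
from h import *
import sys
S,T=grab('scene','sd'),grab('top','td')
g=np.array(sys.argv[1:4],float)   # guess
C={}
for n,f in(('S',S),('T',T)):
    I=np.array(f['pixels']);u,v=proj(f,g).astype(int);R=22
    hsv=cv2.cvtColor(I,cv2.COLOR_RGB2HSV)[v-R:v+R,u-R:u+R]
    m=cv2.inRange(hsv,(0,0,205),(180,40,255))
    m=cv2.morphologyEx(m,cv2.MORPH_CLOSE,np.ones((5,5),np.uint8))
    c=max(cv2.findContours(m,cv2.RETR_EXTERNAL,cv2.CHAIN_APPROX_NONE)[0],key=cv2.contourArea)
    e=cv2.fitEllipse(cv2.convexHull(c));C[n]=np.array(e[0])+(u-R,v-R)
    print(n,'px',C[n].round(1),'axes',np.round(e[1],1),'area',cv2.contourArea(c),onz(f,*C[n],g[2]).round(4))
print(tri(T,C['T'],S,C['S']));go(g[0],g[1],g[2])
E
python3 d.py .493 .266 .013
python3 -c "
import cv2
I=cv2.imread('pics/sd.png');cv2.imwrite('pics/sdc.png',cv2.resize(I[190:290,210:340],None,fx=5,fy=5,interpolation=cv2.INTER_CUBIC))"
```

```text
S px [249.8 238.2] axes [20.7 27.7] area 242.5 [0.4752 0.253  0.013 ]
T px [264.4 274.6] axes [32.4 47.5] area 885.5 [0.4897 0.2518 0.013 ]
(array([0.48344824, 0.25554336, 0.00675708]), np.float64(0.013549921641396767))
turn -0.0 raw 0.0 shift [7.646 0.078 5.903] | pos [0.485  0.075  0.1606] rot [ 1.7999e+02 -5.0000e-02  8.8180e+01] F [0.9 0.3 0.3] w 0.0933 ff 0.0 j7 -2.3 t 22.5
```

```bash
python3 -c "
import cv2,numpy as np
f=lambda a:cv2.resize(a,None,fx=8,fy=8,interpolation=cv2.INTER_CUBIC)
a=f(cv2.imread('pics/sd.png')[205:265,225:275]);b=f(cv2.imread('pics/td.png')[245:305,245:295])
cv2.imwrite('pics/kd.png',np.hstack([a,b]));print(a.shape)"
```

```text
(480, 400, 3)
```

View pics/kd.png

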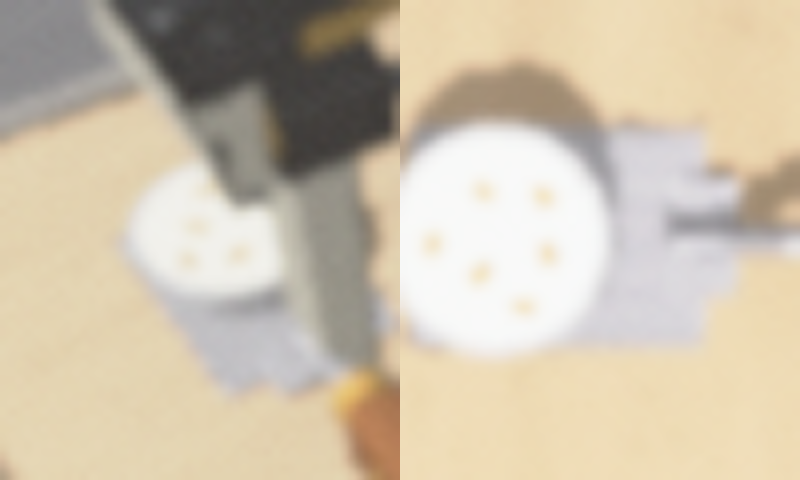

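The top crop shows the disc clean on the blade, with its right edge at 611 and rows 122–357, i.e. full pixel (256.3,274.5). Scene is half hidden by a finger, so I'll move the gripper aside for a two-view fix.

>>> step_arm:
  motion:
    - [[-1, 0, -0.5], 0]
    - [[-1, 0, -0.5], 0]
    - [[-1, 0, 0], 0]
    - [[0, 0, 0], 0]

```text
time_s: 23.0
position: [0.4827, -0.0012, 0.1855]
tcp_rot: [180.0, 0.0, 88.1]
contact_force: [0.4, 0.1, -1.0]
gripper_width: 0.093
finger_force: 0.0
```

```bash
sed -i 's/(0,0,205),(180,40,255)/(0,0,222),(180,40,255)/' d.py; python3 d.py .488 .268 .013
```

```text
S px [251.7 232.6] axes [17.1 22.9] area 265.0 [0.4874 0.2669 0.013 ]
T px [262.8 275.5] axes [30.6 44.1] area 745.0 [0.4882 0.2551 0.013 ]
(array([0.48578957, 0.25520653, 0.02333253]), np.float64(0.006041173913358344))
turn -0.0 raw 0.0 shift [10.676 -0.103  6.885] | pos [0.4826 0.0011 0.1851] rot [-1.7996e+02 -7.0000e-02  8.8290e+01] F [ 0.3  0.6 -0.1] w 0.0931 ff 0.0 j7 5.7 t 23.1
```

```bash
python3 -c "
from h import *
T,S=grab('top'),grab('scene')
p=(256.3,274.5);print(onz(T,*p,.013));print(tri(T,p,S,(251.7,232.6)))
I=np.array(T['pixels'])[255:295,235:300];m=(I[...,2]>222).astype(np.uint8)
c=max(cv2.findContours(m,0,1)[0],key=cv2.contourArea);(x,y),R=cv2.minEnclosingCircle(c);print(x+235,y+255,R,cv2.fitEllipse(c),onz(T,x+235,y+255,.013))
go(.488,.268,.15,88.2)"
```

```text
[0.49040093 0.26802327 0.013     ]
(array([0.48936269, 0.26887579, 0.01041551]), np.float64(0.002172129669875627))
256.87341690063477 275.1075954437256 14.468827247619629 ((21.611011505126953, 19.86893653869629), (27.527156829833984, 27.803133010864258), 127.052490234375) [0.48916122 0.2669007  0.013     ]
turn 0.015 raw 0.01 shift [10.671 -0.119  1.403] | pos [0.4826 0.0013 0.1851] rot [-1.7996e+02 -5.0000e-02  8.8350e+01] F [ 0.5 -0.1  0. ] w 0.093 ff 0.0 j7 5.7 t 23.2
```

>>> step_arm:
  motion:
    - [[0.9, -0.05, 0.4], 0]
    - [[1, 0, 0.5], 0]
    - [[1, 0, 0.5], 0]
    - [[1, 0, 0], 0]
    - [[1, 0, 0], 0]
    - [[1, 0, 0], 0]
    - [[1, 0, 0], 0]
    - [[1, 0, 0], 0]
    - [[1, 0, 0], 0]
    - [[1, 0, 0], 0]
    - [[0.73, 0, 0], 0]
    - [[0, 0, 0], 0]

```text
time_s: 24.7
position: [0.4891, 0.267, 0.15]
tcp_rot: [-180.0, -0.0, 88.4]
contact_force: [0.2, -0.2, 0.2]
gripper_width: 0.093
finger_force: 0.0
```

>>> step_arm:
  motion:
    - [[0, 0, 0], 0]
    - [[0, 0, 0.8], 0]
    - [[0, 0, 1], 0]
    - [[0, 0, 1], 0]
    - [[0, 0, 1], 0]
    - [[0, 0, 0], 0]
    - [[0, 0, 0], 0]

```text
time_s: 25.58
position: [0.4907, 0.2641, 0.0562]
tcp_rot: [179.9, -0.0, 88.1]
contact_force: [0.1, -0.2, -0.4]
gripper_width: 0.0928
finger_force: 0.0
```

```bash
python3 -c "
from h import *
go(.489,.267,.0047,88.3)"
```

```text
turn -0.021 raw -0.02 shift [ 0.112 -0.072  2.061] | pos [0.4907 0.2641 0.0562] rot [ 1.7992e+02 -1.0000e-02  8.8090e+01] F [ 0.1 -0.2 -0.4] w 0.0928 ff 0.0 j7 -18.6 t 25.57
```

>>> step_arm:
  motion:
    - [[0.11, -0.07, 0.5], 0]
    - [[0, 0, 0.8], 0]
    - [[0, 0, 0.5], 0]
    - [[0, 0, 0.26], 0]
    - [[0, 0, 0], 0]
    - [[0, 0, 0], 0]

```text
time_s: 26.32
position: [0.4886, 0.2677, 0.0043]
tcp_rot: [179.9, -0.0, 88.2]
contact_force: [-0.9, 0.4, 0.4]
gripper_width: 0.0933
finger_force: 0.0
```

```bash
python3 -c "
from h import *
go(.489,.267,.0047,88.3)"
```

```text
turn -0.014 raw -0.01 shift [-0.027  0.015 -0.016] | pos [0.4886 0.2677 0.0043] rot [ 1.7995e+02 -2.0000e-02  8.8160e+01] F [-0.9  0.4  0.4] w 0.0933 ff 0.0 j7 -17.6 t 26.32
```

>>> step_arm:
  motion:
    - [[0, 0, 0], 0]
    - [[0, 0, 0], 0]
    - [[0, 0, 0], 0]
    - [[0, 0, 0], 0]
    - [[0, 0, 0], 0]
    - [[0, 0, 0], 0]
    - [[0, 0, 0], 0]
  jaw: 0

```text
time_s: 27.2
position: [0.4883, 0.2676, 0.0039]
tcp_rot: [180.0, -0.0, 88.2]
contact_force: [-0.6, -1.1, 0.6]
gripper_width: 0.0567
finger_force: 30.0
```

```bash
cat > hd.py <<'E'
from h import *
S,T=grab('scene'),grab('top')
for n,f,b in(('S',S,(215,215,320,300)),('T',T,(290,250,360,300))):
    h=cv2.cvtColor(np.array(f['pixels']),cv2.COLOR_RGB2HSV);m=cv2.inRange(h,(3,110,60),(20,255,255))[b[1]:b[3],b[0]:b[2]]
    k,l,st,ct=cv2.connectedComponentsWithStats(m);i=1+np.argmax(st[1:,4]);print(n,'area',st[i,4],'bbox',st[i,:4]+[b[0],b[1],0,0],'ctr',(ct[i]+b[:2]).round(2))
E
python3 hd.py
```

```text
S area 406 bbox [267 252  30  38] ctr [281.96 270.47]
T area 533 bbox [297 270  56  11] ctr [325.   274.54]
```

>>> step_arm:
  motion:
    - [[0, 0, -0.1], 0]
    - [[0, 0, -0.2], 0]
    - [[0, 0, -0.2], 0]
    - [[0, 0, -0.1], 0]
    - [[0, 0, 0], 0]
    - [[0, 0, 0], 0]

```text
time_s: 28.05
position: [0.4881, 0.2675, 0.0188]
tcp_rot: [-180.0, 0.0, 88.2]
contact_force: [0.5, -0.7, -0.7]
gripper_width: 0.057
finger_force: 30.0
```

```bash
python3 hd.py;python3 -c "
from h import *
go(.489,.267,.0047,88.3)"
```

```text
S area 407 bbox [267 252  30  38] ctr [281.93 270.43]
T area 532 bbox [297 270  56  11] ctr [324.98 274.53]
turn -0.014 raw -0.01 shift [-0.017  0.038  0.56 ] | pos [0.4881 0.2675 0.0187] rot [-1.7998e+02  1.0000e-02  8.8160e+01] F [-0.1 -0.9 -0.1] w 0.0569 ff 30.0 j7 -18.0 t 28.15
```

>>> step_arm:
  motion:
    - [[0, 0, -0.3], 0]
    - [[0, 0, -0.6], 0]
    - [[0, 0, -0.5], 0]
    - [[-0.4, 0.35, -0.2], 0]
    - [[-0.8, 0.7, 0], 0]
    - [[-0.9, 0.8, 0], 0]
    - [[-0.9, 0.8, 0], 0]
    - [[-0.8, 0.7, 0], 0]
    - [[-0.5, 0.45, 0], 0]
    - [[-0.27, 0.23, 0], 0]
    - [[0, 0, 0], 0]
    - [[0, 0, 0], 0]

```text
time_s: 29.65
position: [0.5844, 0.1515, 0.0587]
tcp_rot: [-179.9, -0.0, 88.3]
contact_force: [0.9, 0.8, -0.3]
gripper_width: 0.0568
finger_force: 30.0
```

>>> step_arm:
  motion:
    - [[0, 0, 0.4], 0]
    - [[0, 0, 0.6], 0]
    - [[0, 0, 0.5], 0]
    - [[0, 0, 0.3], 0]
    - [[0, 0, 0.2], 0]
    - [[0, 0, 0.1], 0]
    - [[0, 0, 0.1], 0]
    - [[0, 0, 0], 0]
    - [[0, 0, 0], 0]

```text
time_s: 30.78
position: [0.5854, 0.1502, 0.0041]
tcp_rot: [180.0, -0.0, 88.2]
contact_force: [0.1, -0.2, -1.6]
gripper_width: 0.0569
finger_force: 30.0
```

```bash
python3 -c "
from h import *
go(.585,.15,.0019,88.2)"
```

```text
turn -0.004 raw -0.0 shift [-0.007 -0.016  0.088] | pos [0.5854 0.1502 0.0041] rot [ 1.7998e+02 -1.0000e-02  8.8160e+01] F [ 0.1 -0.2 -1.6] w 0.0569 ff 30.0 j7 -5.9 t 30.77
```

Lower until contact.

>>> step_arm:
  motion:
    - [[0, 0, 0.05], 0]
    - [[0, 0, 0.04], 0]
    - [[0, 0, 0], 0]
    - [[0, 0, 0], 0]

```text
time_s: 31.28
position: [0.5853, 0.1501, 0.0019]
tcp_rot: [180.0, -0.0, 88.2]
contact_force: [-1.3, -0.4, 3.8]
gripper_width: 0.0569
finger_force: 30.0
```

>>> step_arm:
  motion:
    - [[0, 0, 0.02], 0]
    - [[0, 0, 0], 0]
    - [[0, 0, 0], 0]

```text
time_s: 31.65
position: [0.5853, 0.1501, 0.0019]
tcp_rot: [180.0, -0.0, 88.2]
contact_force: [-0.9, -0.5, 6.7]
gripper_width: 0.057
finger_force: 30.0
```

>>> step_arm:
  motion:
    - [[0, 0, -0.01], 0]
    - [[0, 0, 0], 0]
    - [[0, 0, 0], 0]
    - [[0, 0, 0], 0]
    - [[0, 0, 0], 0]
    - [[0, 0, 0], 0]
  jaw: 0.8

```text
time_s: 32.4
position: [0.5852, 0.1501, 0.0013]
tcp_rot: [-180.0, 0.0, 88.2]
contact_force: [0.2, -0.6, 0.7]
gripper_width: 0.0744
finger_force: 0.0
```

```bash
python3 -c "
from h import *
go(.585,.15,.0025,88.2)
T=grab('top');I=np.array(T['pixels']);u,v=proj(T,(.585,.15,.011));print(u,v)
s=grab('scene','s9');t=grab('top','t9')
f=lambda a:cv2.resize(a,(400,300),interpolation=cv2.INTER_CUBIC)
a=f(cv2.imread('pics/s9.png')[170:290,210:370]);b=f(cv2.imread('pics/t9.png')[180:300,220:380]);cv2.imwrite('pics/k9.png',np.hstack([a,b]))"
```

```text
turn -0.004 raw -0.0 shift [-0.005 -0.009 -0.047] | pos [0.5852 0.1501 0.0013] rot [-180.      0.     88.16] F [ 0.2 -0.6  0.7] w 0.0744 ff 0.0 j7 -5.8 t 32.4
314.03327974945927 225.65039186112162
```

View pics/k9.png

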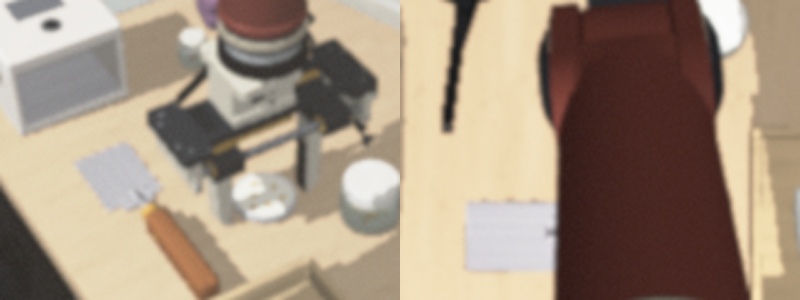

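The disc lies flat on the desk between the open fingers at about scene pixel (316,249), and the spatula lies flat with its blade empty.

```bash
python3 -c "
from h import *
S=grab('scene');print(onz(S,315.6,248.6,.009),proj(S,(.585,.15,.011)))"
```

```text
[0.58466912 0.14629214 0.009     ] [314.82003784 246.92785109]
```

>>> step_arm:
  motion:
    - [[0, 0, 0], 0]
    - [[0, 0, 0], 0]
    - [[0, 0, -0.03], 0]

```text
time_s: 32.98
position: [0.5852, 0.1501, 0.0021]
tcp_rot: [-180.0, 0.0, 88.2]
contact_force: [0.2, 0.6, 1.0]
gripper_width: 0.0744
finger_force: 0.0
```

>>> step_arm:
  motion:
    - [[-0.08, 0, 0], 0]
    - [[0, 0, 0], 0]

```text
time_s: 33.22
position: [0.5852, 0.1477, 0.0021]
tcp_rot: [-180.0, 0.0, 88.1]
contact_force: [0.0, 0.1, -0.1]
gripper_width: 0.0741
finger_force: 0.0
```

>>> step_arm:
  motion:
    - [[0, 0, 0], 0]
    - [[0, 0, 0], 0]
    - [[0, 0, 0], 0]
    - [[0, 0, 0], 0]
    - [[0, 0, 0], 0]
    - [[0, 0, 0], 0]
  jaw: 0

```text
time_s: 33.98
position: [0.5852, 0.1481, 0.0021]
tcp_rot: [-180.0, 0.0, 88.2]
contact_force: [0.4, 0.3, 0.8]
gripper_width: 0.0565
finger_force: 30.0
```

>>> step_arm:
  motion:
    - [[0, 0, -0.1], 0]
    - [[0, 0, -0.3], 0]
    - [[0, 0, -0.6], 0]
    - [[0, 0, -0.9], 0]
    - [[0, 0, -1], 0]
    - [[0, 0, -0.6], 0]
    - [[0, 0, -0.2], 0]
    - [[0, 0, 0], 0]
    - [[0, 0, 0], 0]

```text
time_s: 35.1
position: [0.5845, 0.148, 0.0937]
tcp_rot: [-179.9, 0.0, 88.2]
contact_force: [-0.2, 1.0, -0.1]
gripper_width: 0.0565
finger_force: 30.0
```

```bash
python3 -c "
from h import *
go(.49,-.1105,.095,88.2)
T=grab('top')
I=cv2.cvtColor(np.array(T['pixels']),cv2.COLOR_RGB2HSV)[225:310,405:485];m=cv2.inRange(I,(5,90,90),(18,255,255));x,y,w,h=cv2.boundingRect(m)
print(onz(T,405+x+w/2,225+y+h/2,.006))"
```

```text
turn -0.004 raw -0.0 shift [-10.454  -3.452  -0.053] | pos [0.5845 0.148  0.0937] rot [-1.7989e+02  3.0000e-02  8.8160e+01] F [-0.2  1.  -0.1] w 0.0565 ff 30.0 j7 -7.4 t 35.1
[ 0.48894461 -0.11020627  0.006     ]
```

>>> step_arm:
  motion:
    - [[-0.45, -0.13, 0], 0]
    - [[-1, -0.33, 0], 0]
    - [[-1, -0.33, 0], 0]
    - [[-1, -0.33, 0], 0]
    - [[-1, -0.33, 0], 0]
    - [[-1, -0.33, 0], 0]
    - [[-1, -0.33, 0], 0]
    - [[-1, -0.33, 0], 0]
    - [[-1, -0.33, 0], 0]
    - [[-1, -0.33, 0], 0]
    - [[-0.7, -0.23, 0], 0]
    - [[-0.3, -0.1, 0], 0]

```text
time_s: 36.65
position: [0.49, -0.1122, 0.0945]
tcp_rot: [-180.0, 0.0, 88.0]
contact_force: [0.2, 0.1, -0.7]
gripper_width: 0.0569
finger_force: 30.0
```

>>> step_arm:
  motion:
    - [[0, 0, 0], 0]
    - [[0, 0, 0.3], 0]
    - [[0, 0, 0.7], 0]
    - [[0, 0, 0.8], 0]
    - [[0, 0, 0.7], 0]
    - [[0, 0, 0.4], 0]
    - [[0, 0, 0.2], 0]
    - [[0, 0, 0], 0]
    - [[0, 0, 0], 0]

```text
time_s: 37.78
position: [0.4915, -0.1103, 0.0176]
tcp_rot: [179.9, 0.0, 88.2]
contact_force: [0.5, -0.2, -0.8]
gripper_width: 0.0567
finger_force: 30.0
```

```bash
python3 -c "
from h import *
go(.49,-.1105,.0081,88.2)"
```

```text
turn -0.004 raw -0.0 shift [-0.01  -0.061  0.379] | pos [ 0.4915 -0.1103  0.0176] rot [1.7994e+02 1.0000e-02 8.8160e+01] F [ 0.5 -0.2 -0.8] w 0.0567 ff 30.0 j7 20.1 t 37.77
```

>>> step_arm:
  motion:
    - [[0, 0, 0.1], 0]
    - [[0, 0, 0.1], 0]
    - [[0, 0, 0.08], 0]
    - [[0, 0, 0.06], 0]
    - [[0, 0, 0], 0]
    - [[0, 0, 0], 0]

```text
time_s: 38.52
position: [0.4911, -0.1103, 0.0086]
tcp_rot: [180.0, 0.0, 88.2]
contact_force: [-0.9, -0.4, -0.3]
gripper_width: 0.0566
finger_force: 30.0
```

>>> step_arm:
  motion:
    - [[0, 0, 0.03], 0]
    - [[0, 0, 0], 0]
    - [[0, 0, 0], 0]

```text
time_s: 38.9
position: [0.4912, -0.1103, 0.008]
tcp_rot: [180.0, 0.0, 88.2]
contact_force: [0.0, 0.0, 2.2]
gripper_width: 0.0566
finger_force: 30.0
```

Contact with the cork, so release and rise.

>>> step_arm:
  motion:
    - [[0, 0, 0], 0]
    - [[0, 0, 0], 0]
    - [[0, 0, 0], 0]
    - [[0, 0, 0], 0]
    - [[0, 0, 0], 0]
  jaw: 0.8

```text
time_s: 39.52
position: [0.4911, -0.1102, 0.0079]
tcp_rot: [-180.0, 0.0, 88.2]
contact_force: [-0.3, 0.2, 0.3]
gripper_width: 0.0748
finger_force: 0.0
```

>>> step_arm:
  motion:
    - [[0, 0, -0.2], 0]
    - [[0, 0, -0.5], 0]
    - [[0, 0, -1], 0]
    - [[0, 0, -1], 0]
    - [[0, 0, -1], 0]
    - [[0, 0, -1], 0]
    - [[0, 0, -1], 0]
    - [[-1, 0, -1], 0]
    - [[-1, 0, 0], 0]
    - [[-1, 0, 0], 0]
    - [[-1, 0, 0], 0]
    - [[0, 0, 0], 0]

```text
time_s: 41.02
position: [0.4872, -0.2123, 0.1762]
tcp_rot: [180.0, 0.1, 87.9]
contact_force: [-0.7, 0.3, -0.0]
gripper_width: 0.0743
finger_force: 0.0
```

```bash
python3 - <<'E'
from h import *
go(.49,-.11,.2);S,T=grab('scene','sf'),grab('top','tf');C=[]
for f in(T,S):
    u,v=proj(f,(.49,-.11,.017)).astype(int);R=30
    h=cv2.cvtColor(np.array(f['pixels']),cv2.COLOR_RGB2HSV)[v-R:v+R,u-R:u+R];m=cv2.inRange(h,(0,0,150),(180,45,255))
    c=max(cv2.findContours(m,0,1)[0],key=cv2.contourArea);e=cv2.fitEllipse(c);p=np.array(e[0])+(u-R,v-R);C.append(p);print(p,np.round(e[1],1),onz(f,*p,.017))
print(tri(T,C[0],S,C[1]))
E
python3 hd.py
```

```text
turn -0.0 raw 0.0 shift [ 4.095 -0.038 -0.951] | pos [ 0.4872 -0.2123  0.1762] rot [1.7996e+02 9.0000e-02 8.7920e+01] F [-0.7  0.3 -0. ] w 0.0743 ff 0.0 j7 27.1 t 41.02
[444.75794792 268.77636528] [26.8 28.2] [ 0.49065887 -0.10884924  0.017     ]
[350.0765152  344.48838043] [34.7 50.1] [ 0.49873248 -0.10482306  0.017     ]
(array([ 0.49302293, -0.10793861,  0.0251828 ]), np.float64(0.004970743810607875))
S area 398 bbox [268 252  29  37] ctr [282.   270.45]
T area 544 bbox [297 270  56  11] ctr [324.53 274.6 ]
```

```bash
python3 -c "
from workcell import r
print(r.job_done())"
```

```text
the job is handed in; nothing more can be done
None
```

The job is handed in, with no pass/fail verdict returned: the last top view shows the disc at the centre of the cork (the scene-view height check there was unreliable), the spatula is lying released on the desk, and I never touched or re-checked the tray box, jar, vial or tape.

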